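# Hold the amber flask down on the touch mixer

## Robot

A 6-joint arm with a two-finger parallel gripper is mounted at the origin on a cart in front of the work surface, level with it; the furniture and walls round the work are solid. World frame = base frame: x ahead of the robot, y to its left, z up, the work surface at z = 0. Lengths are in m, angles in rad, forces in N, time in s.
With the tool pointing down it reaches from about 0.3 to 0.775 m from the base axis. Payload 14.6 kg.
Tool frame: the origin (TCP) lies at the very end of the fingers, on their centre line; the grasp point (between the pads) lies 19 mm behind it; z points along the fingers, y is the line along which they close (so a half turn about z gives the same grasp; the last joint's range is limited). The gripper opens to 94 mm and grips with 3 to 60 N. Pads are 16 mm wide; open, the fingers measure 119 mm over their backs; the gripper's body (75 mm by 177 mm) begins 78 mm behind the grasp point.
Start: joints at [-1.328, 0.3, 1.521, -0, 1.321, -0.067], TCP at [0.168, -0.524, 0.205] pointing down, gripper open.
Joint ranges: [-3.03, 3.03], [-0.79, 2.21], [0.23, 2.52], [-1.04, 4.18], [0, 3.07], [-2.55, 2.55]. Speed limits (rad/s): [2.22, 2.22, 2.57, 3.14, 3.14, 3.14].

## Interface

Orientations are given as [roll, pitch, yaw] about the fixed x, y, z axes, in that order (R = Rz(yaw) Ry(pitch) Rx(roll)).
In Python, from station import status, vision, order, silhouettes gives the robot as it stands. The module is installed in compiled form; this text tells all that it offers.
- The arm moves only by the shell command python3 -m pendant 'ROWS' [FORCE]. ROWS is JSON, one flat list of numbers, 7 for each row, row after row: the shift along the tool's x, y, z in units of 500 mm (1.0 is 500 mm), then the turn, a rotation vector about the tool's x, y, z in units of 90 degrees (1.0 is 90 degrees), then the opening, from -1 (shut) to 1 (fully open). A call has 1 to 12 rows; each row is the pose to reach, as a shift and turn from the pose commanded when the call began, along the tool's axes at that moment; what a row does not reach only later rows make up. A row lasts 1/10 s, in which the tool goes at most 50 mm and 8.59 degrees, less where a joint would pass 70% of its speed; a pose out of reach is approached as far as the arm can. A call with a number of a shift or a turn outside -1 to 1 is refused whole. A call with a gripper value outside its range is refused whole. The fingers move at their own pace and stop on an object; FORCE is the grip in N (left out, the last holds). Time passes only in rows, so rows that repeat a pose let the fingers close. It gives the time, the measured TCP pose, the force, the opening and the grip force at its end, in the units of the state.
- status.get_obs(): the state, without advancing time (a new reading comes with each control period).
- vision.camera(name): name is "scene" or "top" or "wrist"; returns a dict with "pixels" (480x640x3 uint8, red, green, blue), "K" (3x3 intrinsics, pixels), "R" (3x3) and "t" (3): a world point X has camera coordinates R X + t. Camera axes: x right, y down, z forward; pixel columns grow to the right and rows downward; lengths in m; the calibration is good to about 2 mm. A picture is of the moment at which its call begins. There is no depth.
- order.hand_in(): hands the job in; it is judged then, once.
Trained networks look in a picture, given as the dict that the camera call returned (one of the last four; its "shot" number tells which), for a name from the list of things; names that differ only in an ending like _2 or _b are one class to them, and where a whole thing is asked for, a point or a joint stands for the part that bears it (a point fixed in the world has none). Each returns a list of dicts, best first, with "score" (0 to 1); they miss things now and then, are a little off and sometimes report something else, mostly with a low value. They report only what shows in the picture. A call takes as long as a camera call.
- silhouettes(target, picture): "region" (480x640 bool, what is visible of it) and "extent" ([left, top, right, bottom] in pixels, round what is visible of it).
The state is a dict: "time_s": time; "qpos": joint angles; "joint_vel": joint speeds; "tau": joint torques, N m; "ee_pos": TCP position; "eef_rot": TCP orientation; "force": force on the tool from outside, world axes, zero at the start; "moment": the same for the moment, N m; "grip_width": finger opening in m; "grip_force": force on a finger pad.
Only numpy, scipy, OpenCV 4.12 (cv2) and the standard library are available. Lean on these libraries where they do the work, as an engineer would, in place of code of your own. Each camera call takes 0.05 s, during which the arm holds its last target. There are 200 camera calls.

## Task

The flux in the amber-brown flask has settled and must be mixed. Pick that flask up, keep it upright, set it in the sprung ring on top of the touch mixer and push it down until the ring is all the way down, pressing on the flask only and not on the mixer. Finish while still holding the flask pressed down in the ring: do not let go; leave the green flask, the tape, the capacitor and the side cutters where they are.

Things in the scene. Friction and masses are not known exactly. Their poses are not given: they have to be found in the camera images.
- amber_flask: the flask to mix: amber-brown round flask, 105 to 210 g, standing upright on the bench. Origin: centre of its flat underside, z up its axis. Ball-shaped body 58 mm in diameter (ball centre 25 mm above the origin, cut flat below to a foot 30 mm across); from 51 mm to 108 mm above the origin a straight neck with black cap, 25 mm in diameter, to grip from above
- green_flask: flask of the same shape and size in dark green; same origin. To be left alone
- mixer: touch mixer, fixed to the bench: white housing 125 x 115 x 34 mm, on it a grey collar of 100 mm diameter whose rim is 56 mm above the bench, and in the collar the sprung ring. Origin: underside centre, straight below the ring's centre; its black control panel faces its own -x
- cup_seat (a point): centre of the top of the sprung ring, moves with it: 70 mm above the bench when up, 56 mm (level with the collar's rim) when fully down. The ring is black rubber on an orange skirt, 77 mm outside diameter, 48 mm hole with free depth below; the flask's ball settles in the hole by itself, its underside then about 9 mm below this point
- cup_ring (a joint): how far the sprung ring is pressed straight down: 0 m up, 0.014 m fully down on its stop. It starts to give at about 5 N and needs about 13 N when fully down (the flask's weight alone does not move it); it springs up again when let go
- tape_roll: roll of black tape, 73 mm across, 18 mm high, lying flat; origin underside centre
- capacitor_0: blue capacitor, 22 mm diameter, 47 mm high with its leads, standing; origin underside centre
- side_cutters: side cutters with dark red handles, 144 x 43 x 14 mm, lying at the bench's front edge; origin underside centre, long along its y

How it is judged:
By the outcome, as a careful person would: the job done as asked, in the order asked, and still so for the second after the job is handed in, while the arm keeps its last pose, push and grip.
It also fails if it takes over 35 s, if anything falls off the work surface, if the arm or the gripper's body presses on something with over 40 N, if the wrist force passes 120 N, or if a joint passes its speed limit or range.

## Working session

There is one attempt and no reset: what is moved stays moved. The work goes in short steps, Python scripts to look and compute and a shell command to move; the robot and the scene stay as the last step left them, time stands still between calls to the robot, and variables do not carry over. Pictures are saved under pics/ and viewed, at most 11 in all, crops included, and the job is handed in when it is done.

```bash
mkdir -p pics
cat > h.py <<'E'
import numpy as np, cv2
from station import status, vision, order, silhouettes
def ray(p,uv):
    d=p["R"].T@np.linalg.inv(p["K"])@np.array([uv[0],uv[1],1.]); return -p["R"].T@p["t"], d/np.linalg.norm(d)
def atz(p,uv,z):
    c,d=ray(p,uv); return c+d*(z-c[2])/d[2]
def tri(l):
    A=np.zeros((3,3));b=np.zeros(3)
    for p,uv in l:
        c,d=ray(p,uv);M=np.eye(3)-np.outer(d,d);A+=M;b+=M@c
    return np.linalg.solve(A,b)
def proj(p,X):
    q=p["K"]@(p["R"]@np.asarray(X)+p["t"]); return q[:2]/q[2]
def save(p,n): cv2.imwrite("pics/"+n,p["pixels"][:,:,::-1])
E
python3 - <<'E'
from h import *
o=status.get_obs();print({k:np.round(v,3) for k,v in o.items()})
for n in("scene","top"):
    p=vision.camera(n);save(p,n+"0.png");print(n,"cam",np.round(-p["R"].T@p["t"],3))
    for t in("amber_flask","green_flask","mixer","cup_seat","tape_roll","capacitor_0","side_cutters"):
        for s in silhouettes(t,p)[:2]:
            ys,xs=np.nonzero(s["region"]);print(t,round(s["score"],2),s["extent"],xs.mean().round(1),ys.mean().round(1),np.round(atz(p,(xs.mean(),ys.mean()),0.05),3))
E
```

```text
{'time_s': np.float64(0.0), 'qpos': array([-1.328,  0.3  ,  1.522, -0.   ,  1.321, -0.067]), 'joint_vel': array([ 0.001,  0.   , -0.   , -0.   ,  0.   , -0.   ]), 'tau': array([ 1.0000e-03, -5.3180e+01, -3.5274e+01,  7.1000e-02,  2.4000e-02,
       -0.0000e+00]), 'ee_pos': array([ 0.168, -0.524,  0.205]), 'eef_rot': array([-3.14, -0.  ,  0.31]), 'force': array([-0.122,  0.172,  0.737]), 'moment': array([-0.006,  0.067,  0.001]), 'grip_force': np.float64(0.0), 'grip_width': np.float64(0.094)}
scene cam [-0.238  0.609  0.51 ]
amber_flask 0.62 [237.1, 236.2, 270.2, 298.2] 252.5 272.0 [0.599 0.28  0.05 ]
green_flask 0.65 [287.7, 273.3, 326.2, 341.5] 307.2 310.1 [0.442 0.258 0.05 ]
green_flask 0.19 [303.0, 225.7, 345.1, 247.1] 321.3 236.4 [0.671 0.106 0.05 ]
mixer 0.66 [387.0, 234.2, 477.3, 293.5] 431.8 263.2 [ 0.474 -0.005  0.05 ]
cup_seat 0.78 [412.4, 232.7, 452.8, 255.2] 432.3 245.7 [ 0.531 -0.052  0.05 ]
tape_roll 0.81 [302.4, 225.8, 340.0, 244.8] 320.6 236.4 [0.672 0.107 0.05 ]
capacitor_0 0.63 [202.9, 303.1, 217.2, 322.6] 210.0 312.2 [0.509 0.388 0.05 ]
side_cutters 0.95 [413.7, 300.8, 485.8, 340.3] 448.8 321.7 [0.311 0.095 0.05 ]
top cam [0.453 0.187 1.032]
amber_flask 0.92 [242.3, 200.4, 277.9, 227.9] 259.2 214.9 [0.606 0.277 0.05 ]
green_flask 0.69 [259.3, 286.0, 291.8, 320.4] 274.0 301.6 [0.453 0.253 0.05 ]
mixer 0.97 [397.7, 228.7, 471.4, 302.6] 433.7 264.2 [ 0.511 -0.029  0.05 ]
mixer 0.62 [256.0, 286.3, 290.9, 321.2] 273.8 301.5 [0.453 0.253 0.05 ]
cup_seat 0.76 [418.1, 243.0, 461.1, 284.8] 438.9 261.5 [ 0.516 -0.038  0.05 ]
tape_roll 0.94 [358.3, 116.7, 390.7, 156.2] 374.3 135.4 [0.746 0.068 0.05 ]
capacitor_0 0.65 [202.6, 240.0, 213.8, 253.6] 207.1 243.1 [0.558 0.369 0.05 ]
side_cutters 0.81 [357.7, 337.3, 431.5, 362.6] 395.0 347.0 [0.37  0.045 0.05 ]
```

View pics/scene0.png

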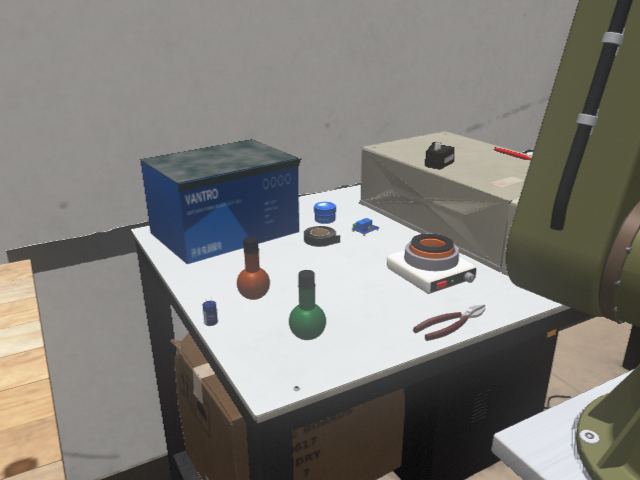

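View pics/top0.png

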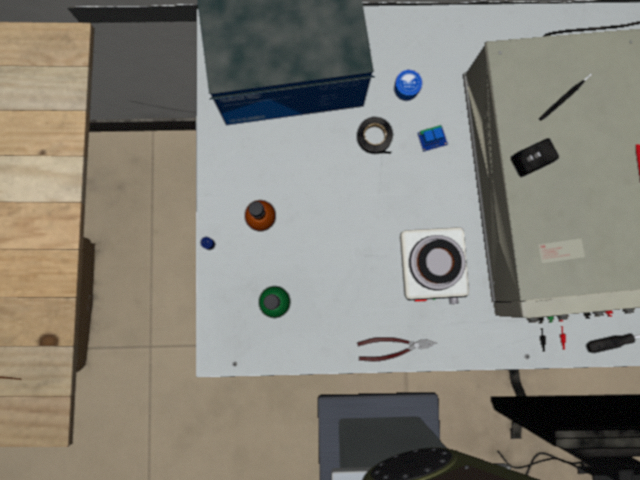

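The scene view shows the amber flask at (252,272), the green one at (307,310) and the mixer at (432,263). A beige instrument stands right beside the mixer and a blue box behind the amber flask. The top view agrees: amber at (260,215), green at (274,302), ring at (438,262). Next I'll fit the flask and ring positions over both views and measure the two boxes.

```bash
cat >> h.py <<'E'
from scipy.optimize import minimize
def pts():
    P=[];a=np.linspace(0,2*np.pi,24,endpoint=False)
    for z in np.linspace(0,.051,14):
        r=np.sqrt(max(.029**2-(z-.025)**2,0));P+=[(r*np.cos(t),r*np.sin(t),z) for t in a]
    B=np.array(P);N=np.array([(.0125*np.cos(t),.0125*np.sin(t),z) for z in(.04,.108) for t in a]);return B,N
B,N=pts()
def mask(p,X):
    m=np.zeros((480*4,640*4),np.uint8)
    for S in(B,N):
        q=np.array([proj(p,s+X) for s in S])*4+2
        cv2.fillConvexPoly(m,cv2.convexHull(q.astype(np.int32)),1)
    return cv2.resize(m.astype(np.float32),(640,480),interpolation=cv2.INTER_AREA)
def fit(views,x0):
    f=lambda X:sum(np.abs(mask(p,X)-r).sum()/r.sum() for p,r in views)
    s=np.vstack([x0]+[np.array(x0)+.015*e for e in np.eye(3)])
    r=minimize(f,x0,method="Nelder-Mead",options=dict(initial_simplex=s,xatol=2e-4,fatol=1e-4));return r.x,r.fun
E
python3 - <<'E'
from h import *
ps=vision.camera("scene");pt=vision.camera("top")
for n,x0 in(("amber_flask",[.6,.277,0]),("green_flask",[.45,.255,0])):
    v=[(p,silhouettes(n,p)[0]["region"].astype(float)) for p in(ps,pt)]
    x,f=fit(v,x0);print(n,x.round(4),round(f,3))
    g=cv2.cvtColor(v[0][0]["pixels"],cv2.COLOR_RGB2HSV)
# ring: silhouette extents & ellipses
l=[]
for p in(ps,pt):
    r=silhouettes("cup_seat",p)[0]["region"].astype(np.uint8)
    c=max(cv2.findContours(r,0,2)[0],key=len);e=cv2.fitEllipse(c);print(e)
    l.append((p,e[0]));print(atz(p,e[0],.065).round(4))
print("ring tri",tri(l).round(4))
r=silhouettes("mixer",pt)[0]["region"].astype(np.uint8);print(cv2.minAreaRect(max(cv2.findContours(r,0,2)[0],key=len)))
for n,a,b in(("beige far left",(362,148),(487,43)),("beige near-left top",(519,185),(514,304)),("blue front-left top",(179,186),(211,95)),("blue front-right top",(300,160),(372,74))):
    print(n,tri([(ps,a),(pt,b)]).round(3))
im=np.hstack([cv2.resize(ps["pixels"][225:305,380:490],None,fx=3.6,fy=3.6,interpolation=2)[:288],cv2.resize(pt["pixels"][222:302,390:500],None,fx=3.6,fy=3.6,interpolation=2)])
cv2.imwrite("pics/ring.png",im[:,:,::-1])
E
```

```text
amber_flask [ 6.074e-01  2.768e-01 -5.000e-04] 0.124
green_flask [ 0.452   0.2541 -0.0005] 0.156
((432.6025695800781, 245.54434204101562), (25.08309555053711, 46.17378234863281), 95.14688873291016)
[ 0.5058 -0.0315  0.065 ]
((438.53131103515625, 261.47198486328125), (42.94481658935547, 44.919029235839844), 102.33280181884766)
[ 0.5151 -0.0342  0.065 ]
ring tri [ 0.5144 -0.0367  0.0602]
((433.6314697265625, 266.68206787109375), (76.725830078125, 65.52595520019531), 86.90594482421875)
beige far left [ 0.872 -0.114  0.147]
beige near-left top [ 0.432 -0.129  0.182]
blue front-left top [0.785 0.341 0.16 ]
blue front-right top [0.813 0.079 0.163]
```

View pics/ring.png

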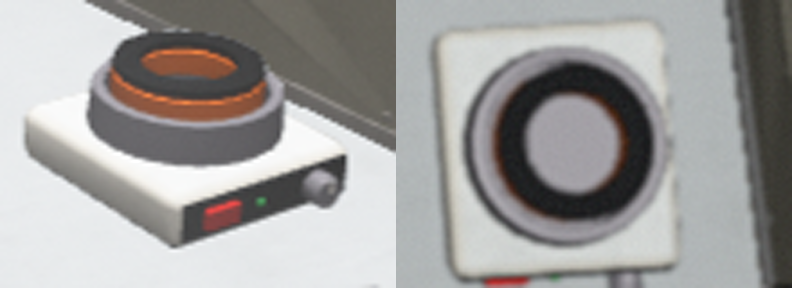

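Ring top edge reads about (439.7,261.3) in top and (432.1,242.2) in scene. I'll lift first and look around with the wrist camera.

```bash
python3 -m pendant '[0,0,-0.1,0,0,0,1, 0,0,-0.2,0,0,0,1, 0,0,-0.3,0,0,0,1, 0,0,-0.35,0,0,0,1]'
python3 - <<'E'
from h import *
p=vision.camera("wrist");save(p,"w0.png");s=vision.camera("scene");t=vision.camera("top")
print("ring top",tri([(s,(432.1,242.2)),(t,(439.7,261.3))]).round(4))
print(np.round(-p["R"].T@p["t"],3),p["R"].round(2))
o=status.get_obs();print(o["ee_pos"],o["eef_rot"],o["time_s"])
E
```

```text
time_s: 1.65
ee_pos: [0.1677, -0.5239, 0.3851]
eef_rot: [3.136, 0.0, 0.31]
force: [0.6, -0.3, 0.2]
grip_width: 0.0937
grip_force: 0.0
ring top [ 0.5148 -0.0364  0.0669]
[ 0.246 -0.497  0.565] [[ 0.31 -0.95  0.01]
 [-0.91 -0.29  0.28]
 [-0.27 -0.09 -0.96]]
[ 0.16775444 -0.52404175  0.38155455] [3.13906654e+00 1.59081830e-04 3.09828668e-01] 1.8
```

View pics/w0.png

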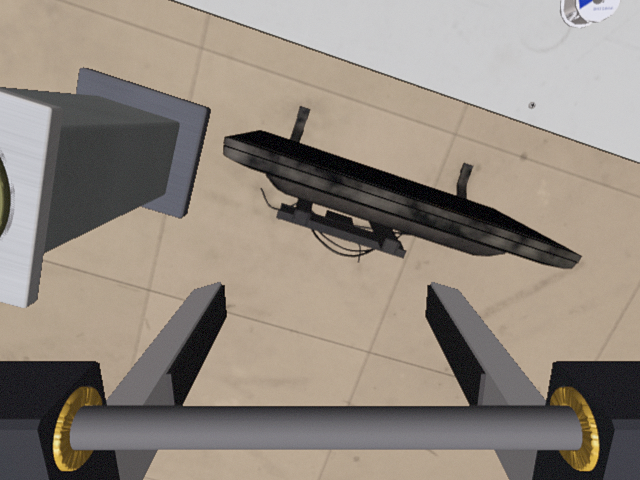

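The wrist view shows a black monitor standing between cart and bench, spanning columns 223–580 at rows 130–265. I need its height before crossing it.

Run:
```python
from h import *
p=vision.camera("wrist");t=vision.camera("top");save(t,"t1.png")
for z in(0,.1,.2,.3):
  print(z,[proj(t,atz(p,uv,z)).round(0) for uv in((224,138),(263,131),(580,262),(224,155))], atz(p,(224,140),z).round(3),atz(p,(580,262),z).round(3))
cv2.imwrite("pics/t1c.png",cv2.resize(t["pixels"][370:480,440:640],None,fx=3.5,fy=3.5)[:,:,::-1])
```

```text
0 [array([632., 447.]), array([656., 432.]), array([921., 445.]), array([636., 459.])] [ 0.177 -0.381  0.   ] [ 0.167 -0.907  0.   ]
0.1 [array([679., 455.]), array([701., 441.]), array([942., 454.]), array([682., 466.])] [ 0.189 -0.402  0.1  ] [ 0.181 -0.834  0.1  ]
0.2 [array([737., 465.]), array([757., 453.]), array([968., 464.]), array([741., 475.])] [ 0.202 -0.422  0.2  ] [ 0.195 -0.761  0.2  ]
0.3 [array([812., 477.]), array([828., 468.]), array([1002.,  477.]), array([815., 486.])] [ 0.214 -0.443  0.3  ] [ 0.209 -0.688  0.3  ]
```

View pics/t1c.png

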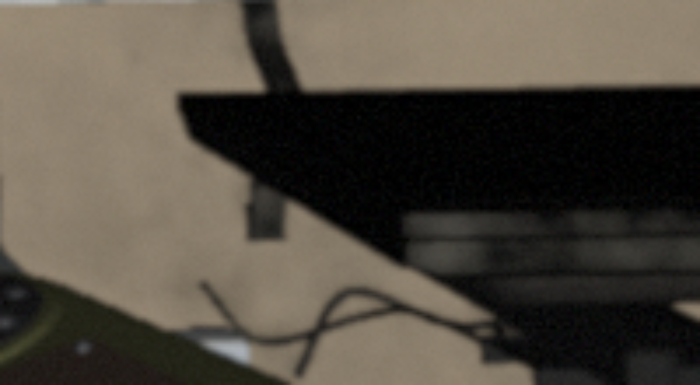

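The monitor's top edge is at about bench level, so crossing at z=0.38 is safe.

```bash
python3 -m pendant '[0.066,-0.063,0,0,0,-0.08,1, 0.132,-0.126,0,0,0,-0.16,1, 0.198,-0.189,0,0,0,-0.24,1, 0.264,-0.252,0,0,0,-0.32,1, 0.33,-0.315,0,0,0,-0.4,1, 0.396,-0.378,0,0,0,-0.48,1, 0.462,-0.441,0,0,0,-0.56,1, 0.528,-0.504,0,0,0,-0.64,1, 0.594,-0.567,0,0,0,-0.72,1, 0.662,-0.629,0,0,0,-0.803,1, 0.662,-0.629,0,0,0,-0.803,1]'
python3 - <<'E'
from h import *
from scipy.spatial.transform import Rotation as R
o=status.get_obs();r=R.from_euler("xyz",o["eef_rot"]).as_matrix();print(o["ee_pos"],o["eef_rot"],o["qpos"].round(2))
print((r.T@(np.array([.607,.277,.28])-o["ee_pos"])/.5).round(4))
p=vision.camera("wrist");t=vision.camera("top")
for n in("amber_flask","cup_seat"):
  for s in silhouettes(n,p)[:1]: print(n,s["score"],s["extent"])
E
```

```text
time_s: 3.0
ee_pos: [0.3883, -0.1194, 0.379]
eef_rot: [-3.14, -0.002, 1.581]
force: [-1.1, -0.9, 0.3]
grip_width: 0.094
grip_force: 0.0
[ 0.38832803 -0.11943681  0.37899029] [-3.13957878e+00 -1.63270808e-03  1.58149092e+00] [-0.39 -0.1   1.57  0.    1.68 -0.4 ]
[0.7878 0.4462 0.1984]
cup_seat 0.86 [401.4, 79.5, 472.7, 151.4]
```

```bash
python3 -m pendant '[0.08,0.045,0,0,0,0.006,1, 0.16,0.09,0,0,0,0.006,1, 0.24,0.135,0.02,0,0,0.006,1, 0.32,0.18,0.04,0,0,0.006,1, 0.4,0.225,0.07,0,0,0.006,1, 0.48,0.27,0.1,0,0,0.006,1, 0.56,0.316,0.13,0,0,0.006,1, 0.64,0.362,0.16,0,0,0.006,1, 0.72,0.408,0.18,0,0,0.006,1, 0.788,0.446,0.2,0,0,0.006,1, 0.788,0.446,0.2,0,0,0.006,1]'
python3 - <<'E'
from h import *
from scipy.spatial.transform import Rotation as R
p=vision.camera("wrist");save(p,"w1.png");s=vision.camera("scene");t=vision.camera("top")
o=status.get_obs();r=R.from_euler("xyz",o["eef_rot"]).as_matrix();print(o["ee_pos"],o["eef_rot"],o["qpos"].round(2))
v=[]
for n,q in(("w",p),("s",s),("t",t)):
  a=silhouettes("amber_flask",q)
  if a: print(n,round(a[0]["score"],2),a[0]["extent"]);v.append((q,a[0]["region"].astype(float)))
for k in(v,v[:1],v[1:]):
  if k: print(fit(k,[.607,.277,0]))
E
```

```text
time_s: 4.3
ee_pos: [0.6109, 0.2719, 0.2757]
eef_rot: [-3.136, 0.002, 1.561]
force: [0.0, -0.3, -0.8]
grip_width: 0.0938
grip_force: 0.0
[0.61032676 0.2689083  0.280366  ] [-3.14135290e+00  3.10178139e-04  1.55941569e+00] [ 0.36  0.54  1.02 -0.    1.59  0.37]
w 0.61 [291.2, 161.7, 351.5, 222.2]
s 0.82 [234.2, 236.8, 273.2, 300.6]
(array([ 6.05790464e-01,  2.77989606e-01, -2.50742397e-05]), np.float64(0.12446052499279506))
(array([0.6063475 , 0.28013988, 0.00236022]), np.float64(0.03441533046538913))
(array([ 0.61063381,  0.27537118, -0.00268643]), np.float64(0.033632286995515695))
```

View pics/w1.png

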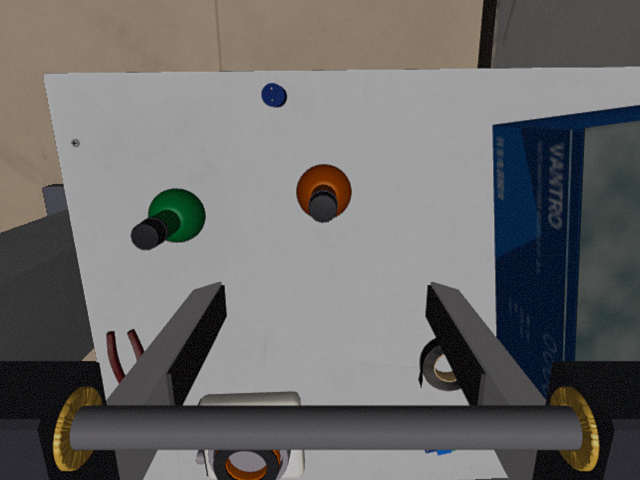

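The wrist view shows the amber flask at (324,192) with its cap at (322,206), midway between the open fingers. Correcting a few mm and going down to just above the cap.

```bash
python3 -m pendant '[0.016,-0.009,0.09,0,0,0,1, 0.016,-0.009,0.18,0,0,0,1, 0.016,-0.009,0.25,0,0,0,1, 0.016,-0.009,0.29,0,0,0,1, 0.016,-0.009,0.29,0,0,0,1, 0.016,-0.009,0.29,0,0,0,1]'
python3 - <<'E'
from h import *
p=vision.camera("wrist");save(p,"w2.png");o=[status.get_obs()]
q=vision.camera("wrist");o.append(status.get_obs());s=vision.camera("scene");o.append(status.get_obs())
for k in o:print(k["ee_pos"],k["eef_rot"])
v=[]
for n,c in(("w",q),("s",s)):
  a=silhouettes("amber_flask",c)
  if a: print(n,round(a[0]["score"],2),a[0]["extent"]);v.append((c,a[0]["region"].astype(float)))
for k in(v,v[:1]): print(fit(k,[.606,.278,0]))
e=np.mean([k["ee_pos"] for k in o],0)
print("tcp px",proj(q,e),"cap centre px",proj(q,[.606,.278,.108]))
E
```

```text
time_s: 5.2
ee_pos: [0.606, 0.2783, 0.1372]
eef_rot: [3.14, -0.001, 1.561]
force: [-0.1, 0.3, -0.0]
grip_width: 0.0939
grip_force: 0.0
[0.60623489 0.27855433 0.13778464] [ 3.13880910e+00 -1.11040298e-03  1.56112859e+00]
[0.60623568 0.2787067  0.13778177] [ 3.13863610e+00 -1.21034229e-03  1.56130457e+00]
[0.60615366 0.27877116 0.13756073] [ 3.13884599e+00 -1.16222066e-03  1.56140116e+00]
w 0.64 [281.6, 194.7, 367.9, 293.9]
s 0.6 [237.0, 237.2, 272.5, 301.8]
(array([ 6.06363264e-01,  2.78280534e-01, -5.44202507e-04]), np.float64(0.14494398676804682))
(array([ 0.60664924,  0.27965713, -0.00107852]), np.float64(0.016324308165357022))
tcp px [326.95109087 300.96351856] cap centre px [326.27055945 278.82471131]
```

View pics/w2.png

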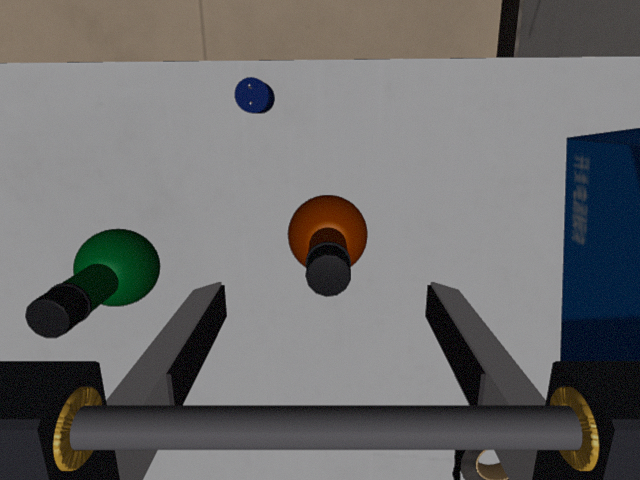

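The cap at (327,272) is centred between the fingers, so I'll descend and grip.

```bash
python3 -m pendant '[0.002,0,0.06,0,0,0,1, 0.002,0,0.11,0,0,0,1, 0.002,0,0.142,0,0,0,1, 0.002,0,0.142,0,0,0,1, 0.002,0,0.142,0,0,0,1]' 10 && python3 -m pendant '[0,0,0,0,0,0,-1, 0,0,0,0,0,0,-1, 0,0,0,0,0,0,-1, 0,0,0,0,0,0,-1, 0,0,0,0,0,0,-1, 0,0,0,0,0,0,-1, 0,0,0,0,0,0,-1]' 45
```

```text
time_s: 5.95
ee_pos: [0.606, 0.2799, 0.0655]
eef_rot: [3.141, -0.0, 1.562]
force: [-0.7, 0.1, -0.1]
grip_width: 0.0939
grip_force: 0.0
time_s: 6.65
ee_pos: [0.6055, 0.2798, 0.0644]
eef_rot: [-3.142, 0.0, 1.562]
force: [-0.1, 0.2, 0.1]
grip_width: 0.0413
grip_force: 0.0
```

```bash
python3 -m pendant '[0,0,0,0,0,0,-1, 0,0,0,0,0,0,-1, 0,0,0,0,0,0,-1, 0,0,0,0,0,0,-1, 0,0,0,0,0,0,-1]' && python3 -m pendant '[0,0,-0.05,0,0,0,-1, 0,0,-0.13,0,0,0,-1, 0,0,-0.22,0,0,0,-1, 0,0,-0.3,0,0,0,-1, 0,0,-0.3,0,0,0,-1, 0,0,-0.3,0,0,0,-1]'
python3 - <<'E'
from h import *
o=status.get_obs();print(o["ee_pos"],o["eef_rot"])
s=vision.camera("scene");w=vision.camera("wrist");t=vision.camera("top")
v=[]
for c in(s,t,w):
  a=silhouettes("amber_flask",c)
  if a: print(c is w,round(a[0]["score"],2),a[0]["extent"]);v.append((c,a[0]["region"].astype(float)))
print(fit(v[:1]+v[-1:],[.606,.28,.15]))
cv2.imwrite("pics/lift.png",cv2.resize(s["pixels"][130:320,180:360],None,fx=3,fy=3)[:,:,::-1])
E
```

```text
time_s: 7.15
ee_pos: [0.6054, 0.2797, 0.0644]
eef_rot: [-3.141, 0.0, 1.562]
force: [1.3, -0.2, -0.4]
grip_width: 0.0246
grip_force: 45.0
time_s: 7.75
ee_pos: [0.6055, 0.2798, 0.2146]
eef_rot: [3.141, -0.0, 1.562]
force: [0.1, 0.4, -1.8]
grip_width: 0.0244
grip_force: 45.0
[0.60550928 0.27978909 0.2146323 ] [ 3.14078933e+00 -3.26088901e-04  1.56177958e+00]
False 0.51 [358.1, 115.9, 395.2, 152.0]
True 0.76 [270.1, 221.6, 377.0, 377.3]
(array([0.60448193, 0.27857892, 0.14588019]), np.float64(2.3371102220086737))
```

View pics/lift.png

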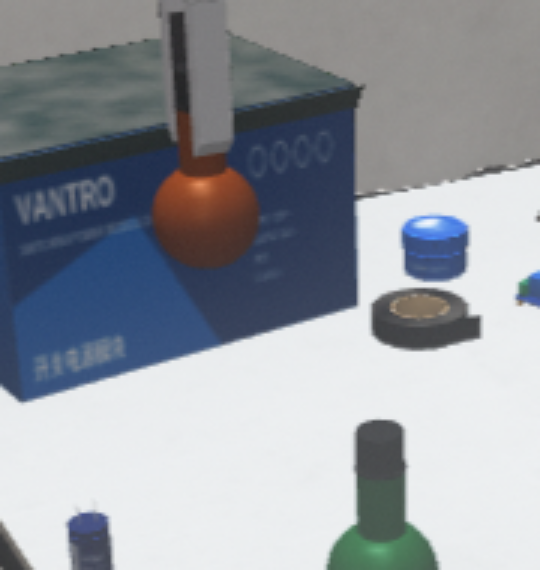

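The flask is held upright, and the green flask, tape and capacitor are undisturbed. Moving beside the ring to measure it with the wrist camera.

```bash
python3 -m pendant '[-0.04,-0.025,0,0,0,0,-1, -0.1,-0.062,0,0,0,0,-1, -0.18,-0.111,0,0,0,0,-1, -0.26,-0.16,0,0,0,0,-1, -0.34,-0.21,0,0,0,0,-1, -0.42,-0.259,0,0,0,0,-1, -0.5,-0.308,0,0,0,0,-1, -0.56,-0.345,0,0,0,0,-1, -0.6,-0.37,0,0,0,0,-1, -0.6,-0.37,0,0,0,0,-1, -0.6,-0.37,0,0,0,0,-1]'
python3 - <<'E'
from h import *
w=vision.camera("wrist");w=vision.camera("wrist");t=vision.camera("top");s=vision.camera("scene");o=status.get_obs();print(o["ee_pos"],o["eef_rot"])
for n,p in(("w",w),("t",t),("s",s)):
  for a in silhouettes("cup_seat",p)[:1]:
    r=a["region"].astype(np.uint8);c=max(cv2.findContours(r,0,2)[0],key=len);e=cv2.fitEllipse(c)
    print(n,round(a["score"],2),a["extent"],np.round(e[0],1),np.round(e[1],1),atz(p,e[0],.067).round(4))
    print(n,"pred ring top",proj(p,(.5148,-.0364,.07)).round(1))
a=silhouettes("amber_flask",w);print(a[0]["extent"] if a else None)
save(w,"w3.png")
E
```

```text
time_s: 9.15
ee_pos: [0.4178, -0.0186, 0.2145]
eef_rot: [3.141, -0.0, 1.561]
force: [0.5, 0.1, -0.8]
grip_width: 0.0239
grip_force: 45.0
[ 0.41803948 -0.01794563  0.21422589] [-3.14114375e+00 -1.22149431e-04  1.56276083e+00]
w 0.73 [391.6, 191.3, 492.2, 286.5] [441.8 238.4] [91.7 95.5] [ 0.5125 -0.0313  0.067 ]
w pred ring top [445.2 245.4]
t 0.7 [415.9, 241.3, 455.4, 283.7] [437.8 260.9] [41.  41.6] [ 0.516  -0.0325  0.067 ]
t pred ring top [440.5 261.4]
s 0.62 [202.0, 303.3, 216.6, 326.3] [209.6 312.7] [16.3 28.4] [0.4806 0.3969 0.067 ]
s pred ring top [431.8 240.7]
[272.0, 220.4, 375.2, 376.0]
```

View pics/w3.png

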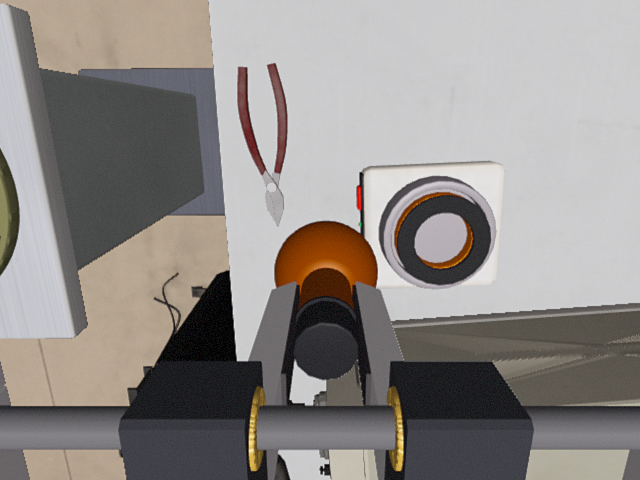

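The wrist view shows the ring at (443,238), clear of the held flask at (325,290). I'll fit the black rubber ring itself.

Run:
```python
from h import *
w=vision.camera("wrist");t=vision.camera("top");s=vision.camera("scene");l=[]
for n,p,(x0,y0,x1,y1) in(("w",w,(392,185,495,288)),("t",t,(416,240,464,286)),("s",s,(409,231,456,262))):
    g=p["pixels"][y0:y1,x0:x1].max(2); m=(g<75).astype(np.uint8)
    k,lab,st,_=cv2.connectedComponentsWithStats(m);i=1+np.argmax(st[1:,4]);m=(lab==i).astype(np.uint8)
    cs,h=cv2.findContours(m,cv2.RETR_CCOMP,2)
    for c,hh in zip(cs,h[0]):
        if len(c)>15:
            e=cv2.fitEllipse(c);q=np.array(e[0])+(x0,y0);print(n,"outer" if hh[3]<0 else "hole",q.round(1),np.round(e[1],1),atz(p,q,.068).round(4))
            if hh[3]<0:l.append((p,q))
print(tri(l).round(4),tri(l[:2]).round(4))
```

```text
w outer [443.7 239.6] [86.  94.9] [ 0.5136 -0.0319  0.068 ]
w hole [443.4 240.3] [56.1 61.4] [ 0.5134 -0.0325  0.068 ]
t outer [440.6 262.3] [41.6 48. ] [ 0.5133 -0.0371  0.068 ]
t hole [438.7 261.3] [28.1 29.9] [ 0.5151 -0.0338  0.068 ]
s outer [431.7 242.5] [15.6 38.8] [ 0.512  -0.0342  0.068 ]
[ 0.5136 -0.035   0.0671] [ 0.5142 -0.0355  0.0643]
```

```bash
python3 -m pendant '[-0.007,0.05,0,0,0,0,-1, -0.018,0.12,0,0,0,0,-1, -0.029,0.192,0,0,0,0,-1, -0.029,0.192,0.02,0,0,0,-1, -0.029,0.192,0.08,0,0,0,-1, -0.029,0.192,0.12,0,0,0,-1, -0.029,0.192,0.15,0,0,0,-1, -0.029,0.192,0.15,0,0,0,-1, -0.029,0.192,0.15,0,0,0,-1]'
python3 - <<'E'
from h import *
o=status.get_obs();print(o["ee_pos"],o["eef_rot"],o["force"].round(1))
s=vision.camera("scene")
cv2.imwrite("pics/pre.png",cv2.resize(s["pixels"][180:310,370:500],None,fx=4.5,fy=4.5,interpolation=2)[:,:,::-1])
E
```

```text
time_s: 10.6
ee_pos: [0.5135, -0.0339, 0.1399]
eef_rot: [3.142, -0.0, 1.562]
force: [0.5, 0.2, -0.5]
grip_width: 0.0244
grip_force: 45.0
[ 0.5134896  -0.03387166  0.13986129] [ 3.14159257e+00 -1.74439919e-06  1.56175805e+00] [ 0.5  0.2 -0.5]
```

View pics/pre.png

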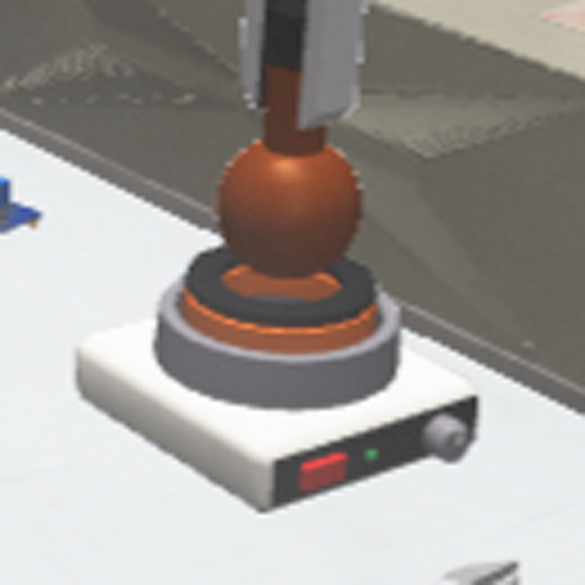

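The flask hangs centred over the ring, with its ball at (290,205) in the crop and the ring at (280,285). Lowering gently onto it.

```bash
python3 -m pendant '[0,0,0.01,0,0,0,-1, 0,0,0.02,0,0,0,-1, 0,0,0.026,0,0,0,-1, 0,0,0.026,0,0,0,-1]'; python3 -m pendant '[0,0,0.004,0,0,0,-1, 0,0,0.008,0,0,0,-1, 0,0,0.008,0,0,0,-1]'; python3 -c "
from h import *
o=status.get_obs();print(o['force'],o['moment'])"
```

```text
time_s: 11.05
ee_pos: [0.5135, -0.0339, 0.1261]
eef_rot: [-3.141, -0.0, 1.562]
force: [1.2, 1.0, -1.3]
grip_width: 0.0245
grip_force: 45.0
time_s: 11.35
ee_pos: [0.514, -0.0338, 0.1227]
eef_rot: [3.141, -0.0, 1.562]
force: [0.3, 1.5, 4.1]
grip_width: 0.0246
grip_force: 45.0
[0.29530633 1.46490062 4.06629936] [ 0.41257313 -0.19491034 -0.03643486]
```

```bash
python3 -m pendant '[0.002,0,0.006,0,0,0,-1, 0.002,0,0.012,0,0,0,-1, 0.002,0,0.018,0,0,0,-1, 0.002,0,0.02,0,0,0,-1, 0.002,0,0.02,0,0,0,-1]'; python3 -m pendant '[0,0,0.002,0,0,0,-1, 0,0,0.004,0,0,0,-1, 0,0,0.004,0,0,0,-1]'
```

```text
time_s: 11.85
ee_pos: [0.5141, -0.0333, 0.1132]
eef_rot: [3.14, 0.001, 1.562]
force: [-1.2, -0.7, 9.1]
grip_width: 0.0248
grip_force: 45.0
time_s: 12.15
ee_pos: [0.5141, -0.0333, 0.1114]
eef_rot: [3.14, 0.001, 1.562]
force: [-1.4, -0.8, 11.8]
grip_width: 0.0243
grip_force: 45.0
```

```bash
for i in 1; do python3 -m pendant '[0,0,0.002,0,0,0,-1, 0,0,0.002,0,0,0,-1, 0,0,0.002,0,0,0,-1]'; python3 -m pendant '[0,0,0.002,0,0,0,-1, 0,0,0.002,0,0,0,-1, 0,0,0.002,0,0,0,-1]'; done
```

```text
time_s: 12.45
ee_pos: [0.5142, -0.0333, 0.1105]
eef_rot: [3.14, 0.001, 1.562]
force: [-1.5, -0.8, 10.6]
grip_width: 0.0245
grip_force: 45.0
time_s: 12.75
ee_pos: [0.5143, -0.0333, 0.1101]
eef_rot: [3.139, 0.001, 1.562]
force: [-3.8, -1.7, 18.0]
grip_width: 0.0245
grip_force: 45.0
```

The force has jumped to 18 N while the tool barely moved, so the ring is on its stop. One small extra push, then verify.

```bash
python3 -m pendant '[0,-0.001,0.001,0,0,0,-1, 0,-0.001,0.001,0,0,0,-1, 0,-0.001,0.001,0,0,0,-1, 0,-0.001,0.001,0,0,0,-1, 0,-0.001,0.001,0,0,0,-1]'
python3 - <<'E'
from h import *
s=vision.camera("scene");s=vision.camera("scene")
o=status.get_obs();print(o["ee_pos"],o["force"].round(1),o["time_s"],o["grip_force"])
cv2.imwrite("pics/end.png",cv2.resize(s["pixels"][180:310,370:500],None,fx=4.5,fy=4.5,interpolation=2)[:,:,::-1])
E
```

```text
time_s: 13.25
ee_pos: [0.5142, -0.0333, 0.11]
eef_rot: [3.138, 0.001, 1.562]
force: [-3.0, 0.3, 21.6]
grip_width: 0.0247
grip_force: 45.0
[ 0.51418527 -0.03327102  0.11000513] [-3.  -0.8 21.1] 13.35 45.00728666782379
```

View pics/end.png

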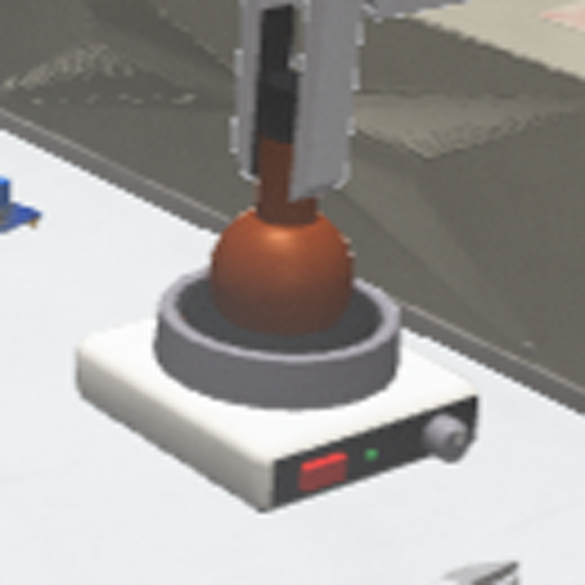

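The ring is level with the collar's rim and no orange skirt shows. The flask is upright and held at a steady 21 N.

```bash
python3 -c "
from station import order
print(order.hand_in())"
```

```text
the job is handed in; nothing more can be done
None
```

The job is handed in: the amber flask is upright in the mixer's ring, still gripped and pressed down with about 21 N, and the ring is on its stop, level with the collar's rim.

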